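# Stamp the soap bar through the two-bushing guide

## Task

Put the maker's mark on the soap bar that lies in the nest of the stamp guide: take the long stamp out of the rack, thread it from above down through the guide's upper bushing and then its lower bushing, and press its end gently on the bar, with about one kilogram of push. Finish holding it there by its handle, still pressing, without letting go; leave the two short stamps in the rack and the other things on the table where they are.

Things in the scene. Friction and masses are not known exactly. Their poses are not given: they have to be found in the camera images.
- long_stamp_grip (a point): Long stamp: a straight 14 mm round steel rod with a turned dark wood handle on top, 165 mm long over all, about 160 g, standing upright, foot down, in one of the three holes of the rack. This point is on its axis in the middle of the handle, 143 mm above its foot. The handle is round, 45 mm tall, 30 mm across over its middle 32 mm. z points up along the rod towards the handle. It is round, so it can be turned any way.
- long_stamp_tip (a point): Centre of the flat brass foot of the long stamp (the die, 14 mm across, rim bevelled 1 mm), 143 mm below the middle of the handle; z as the stamp.
- stamp_rack: Fixed wooden block 150 x 55 x 48 mm tall; origin at the centre of its underside, on the table. Three upright blind holes 17 mm wide and 40 mm deep in a row along its x axis, at x = -48, 0 and 48 mm. The long stamp stands in one of them, the short stamps in the others.
- short_stamp_a_tip (a point): Short hand stamp with the same 14 mm rod but only 90 mm long, with a ball-like wooden knob 28 mm across; this point is the centre of its foot, z up. Stands in the rack, top 98 mm above the table. Stays there.
- short_stamp_b_tip (a point): A second short stamp, the same as the first. Stays in the rack.
- stamp_guide: Fixed stamp guide: base board 160 x 130 x 18 mm, an upright board at its back (+x side) 142 mm high, two aluminium arms one above the other reaching forward (-x) from the upright, each carrying an upright brass bushing, both on one vertical axis 15 mm in front (-x) of the origin. Origin at the centre of the underside of the base, on the table; z up. Nothing of it is higher than 149 mm.
- upper_bushing (a point): Centre of the top of the upper bushing, 149 mm above the table. The mouth is flared from 28 mm across at the top to the bore of 17 mm across 8 mm lower; the bushing is 25 mm tall, so its underside is 124 mm above the table. z points up along the bore.
- lower_bushing (a point): Centre of the top of the lower bushing, 91 mm above the table, straight below the upper one and of the same shape; its underside is 66 mm above the table.
- soap_bar: The soap bar (origin at the middle of one end, not at its centre; see the next entry): lilac soap lying flat in the nest, 26 mm thick.
- soap_center (a point): Centre of the soap bar: 57 x 66 x 26 mm, lying loose in a nest of low battens under the bushings. Its top is 47 mm above the table, 19 mm below the underside of the lower bushing. The bar is rigid. When the long stamp stands on it, the middle of the handle is 190 mm above the table.
- spare_bar_a: Spare soap bar lying flat on the table, 26 mm thick (origin at the middle of one end). Leave alone.
- spare_bar_b: A second spare soap bar. Leave alone.
- marker: Felt marker, 136 mm long, 18 mm thick, lying on the table. Leave alone.
There are look-alikes about, which are no part of the job. Leave any blue look-alike of the soap_bar alone.

How it is judged:
By the outcome, as a careful person would: the job done as asked, in the order asked, and still so for the second after the job is handed in, while the arm keeps its last pose, push and grip.
It also fails if it takes over 58 s, if anything falls off the work surface, if the arm or the gripper's body presses on something with over 40 N, if the wrist force passes 120 N, or if a joint passes its speed limit or range.

## Robot

A 6-joint arm with a two-finger parallel gripper is mounted at the origin on a cart in front of the work surface, level with it; the furniture and walls round the work are solid. World frame = base frame: x ahead of the robot, y to its left, z up, the work surface at z = 0. Lengths are in mm, angles in rad, forces in N, time in s.
With the tool pointing down it reaches from about 250 to 775 mm from the base axis. Payload 8.9 kg.
Tool frame: the origin (TCP) lies at the centre of the arm's flange, where the gripper is bolted on; the fingertips stand 173 mm ahead of it and the grasp point (between the pads) lies 155 mm ahead of it; x points along the fingers, y is the direction in which the jaws open and shut, and the axes are right-handed (so a half turn about x gives the same grasp; the last joint's range is limited). The gripper opens to 85 mm and grips with 20 to 120 N. Pads are 22 mm wide; open, the fingers measure 114 mm over their backs; the gripper's body (76 mm by 85 mm) begins 54 mm behind the grasp point. The pads swing forward as they close: fully open they stand 13 mm farther back than shut.
Start: joints at [1.112, 0.291, -0.153, 1.127, 0, 1.431], TCP at [165.042, 498.383, 404.705] pointing down, gripper open.
Joint ranges: [-2.52, 2.52], [-0.91, 1.74], [-1.3, 1.37], [-1.96, 2.02], [-1.52, 1.47], [-3.14, 3.14]. Speed limits (rad/s): [2.22, 2.22, 2.79, 3.14, 3.14, 3.14].

## Interface

Orientations are given as a 3x3 rotation matrix whose columns are the frame's x, y, z axes.
In Python, from plant import bot, imaging, ticket gives the robot as it stands.
- The arm moves only by the tool carry_out, never from a script. Its arguments are lists of equal length, an entry for each row: "delta_pos": the shift along the tool's x, y, z normalised to -1 to 1, where 1 is 0.025 m, a list of three; "roll": the turn about the tool's x normalised to -1 to 1, where 1 is 0.12 rad; "claw": the opening in per cent of the stroke, from 0 (shut) to 100 (fully open). In form: {"delta_pos": [[dx, dy, dz], ...], "roll": [roll, ...], "claw": [claw, ...]}. A call has 1 to 12 rows; each row shifts and turns the commanded pose from where the row before left it, along the tool's axes as they then stand; what a row does not reach is not made up. A row lasts 1/8 s, in which the tool goes at most 62.5 mm and 10.7 degrees, less where a joint would pass 70% of its speed; a pose out of reach is approached as far as the arm can. A call with a number of a shift or a turn outside -1 to 1 is refused whole. A call with a gripper value outside its range is refused whole. The fingers move at their own pace and stop on an object; "squeeze" is the grip in N (left out, the last holds). Time passes only in rows, so rows that do not move let the fingers close. It gives the time, the measured TCP pose, the force and the opening at its end, in the units of the state.
- bot.get_state(): the state, without advancing time (a new reading comes with each control period).
- imaging.read_camera(name): name is "side" or "top"; returns a dict with "img" (384x512x3 uint8, red, green, blue), "depth" (384x512 float32, mm along the optical axis (not along the pixel's ray), 0 where there is no reading), "vfov" (degrees; the focal length in pixels is half the picture's height over the tangent of half this angle, whatever the lens; pixels are square), "cx", "cy" (the principal point, pixels), "dist" ([k1, k2, p1, p2, k3] as OpenCV has them; the pictures are not rectified), "cam_to_world" (4x4, takes a point from camera to world coordinates). Camera axes: x right, y down, z forward; pixel columns grow to the right and rows downward; lengths in mm; the calibration is good to about 2 mm. A picture is of the moment at which its call begins.
- ticket.hand_in(): hands the job in, once; it reports no verdict.
The state is a dict: "time_s": time; "joints": joint angles; "dq": joint speeds; "joint_efforts": joint torques, N m; "tool_pos": TCP position; "tool_rot": TCP orientation; "wrist_force": force on the tool from outside, world axes, zero at the start; "ft_torque": the same for the moment, N m; "gripper_width": finger opening in mm.
Only numpy, scipy, OpenCV 4.12 (cv2) and the standard library are available. Lean on these libraries where they do the work, as an engineer would, in place of code of your own. Each camera call takes 0.05 s, during which the arm holds its last target. There are 200 camera calls.

## Working session

There is one attempt and no reset: what is moved stays moved. The work goes in short steps, Python scripts to look and compute and a tool call to move; the robot and the scene stay as the last step left them, time stands still between calls to the robot, and variables do not carry over. Pictures are saved under pics/ and viewed, about 8 in all and at most 12, crops included, and the job is handed in when it is done.

Besides the shell and the picture viewer there is one more tool, called as name(argument=value, ...), one argument or row to a line, values as JSON. carry_out: Moves the arm, as the interface text tells. Its arguments: {"type":"object","properties":{"delta_pos":{"type":"array","items":{"type":"array","items":{"type":"number"}}},"roll":{"type":"array","items":{"type":"number"}},"claw":{"type":"array","items":{"type":"number"}},"squeeze":{"type":"number"}},"required":["delta_pos","roll","claw"]}

```bash
mkdir -p pics; cat > h.py <<'E'
import numpy as np, cv2, pickle
from plant import bot, imaging, ticket
def cam(n):
    d=imaging.read_camera(n); f=192/np.tan(np.radians(d['vfov'])/2)
    d['K']=np.array([[f,0,d['cx']],[0,f,d['cy']],[0,0,1]]); d['dist']=np.array(d['dist'],float); d['T']=np.array(d['cam_to_world']); return d
def rays(d,uv):
    p=cv2.undistortPoints(np.array(uv,float).reshape(-1,1,2),d['K'],d['dist']).reshape(-1,2)
    return np.c_[p,np.ones(len(p))]
def onplane(d,uv,z):
    r=rays(d,uv)@d['T'][:3,:3].T; o=d['T'][:3,3]; return o+r*((z-o[2])/r[:,2])[:,None]
def bydepth(d,uv):
    uv=np.array(uv).reshape(-1,2); z=d['depth'][uv[:,1].astype(int),uv[:,0].astype(int)]
    return (rays(d,uv)*z[:,None])@d['T'][:3,:3].T+d['T'][:3,3]
def proj(d,P):
    T=np.linalg.inv(d['T']); return cv2.projectPoints(np.array(P,float).reshape(-1,3),cv2.Rodrigues(T[:3,:3])[0],T[:3,3],d['K'],d['dist'])[0].reshape(-1,2)
def save(d,n,box=None,s=1):
    i=d['img'][...,::-1]
    if box: i=i[box[1]:box[3],box[0]:box[2]]
    cv2.imwrite('pics/'+n,cv2.resize(i,None,fx=s,fy=s,interpolation=cv2.INTER_CUBIC))
E
python3 - <<'E'
from h import *
for n in ('side','top'):
    d=cam(n); save(d,n+'0.png',s=1.5); print(n,d['K'].round(1).tolist(),d['dist'],d['T'].round(3).tolist())
s=bot.get_state(); print({k:np.round(v,3).tolist() for k,v in s.items()})
E
```

```text
side [[497.9, 0.0, 264.0], [0.0, 497.9, 194.4], [0.0, 0.0, 1.0]] [0.04975363 0.         0.         0.         0.        ] [[-0.999, 0.026, -0.028, 553.498], [0.037, 0.438, -0.898, 1148.654], [-0.011, -0.899, -0.438, 721.546], [0.0, 0.0, 0.0, 1.0]]
top [[476.3, 0.0, 256.3], [0.0, 476.3, 199.4], [0.0, 0.0, 1.0]] [-0.02391897  0.          0.          0.          0.        ] [[0.01, -0.996, 0.09, 403.864], [-1.0, -0.011, -0.014, -65.177], [0.015, -0.09, -0.996, 1537.069], [0.0, 0.0, 0.0, 1.0]]
{'time_s': 0.1, 'joints': [1.112, 0.291, -0.154, 1.127, 0.0, 1.431], 'dq': [0.001, -0.001, 0.002, 0.001, -0.0, -0.001], 'joint_efforts': [0.002, -53.798, 33.192, 0.009, -0.0, 0.0], 'tool_pos': [164.971, 498.208, 404.183], 'tool_rot': [[-0.001, 0.314, 0.949], [-0.001, 0.949, -0.314], [-1.0, -0.001, -0.0]], 'wrist_force': [-0.167, 0.514, 0.614], 'ft_torque': [-0.065, -0.013, 0.023], 'gripper_width': 85.49}
```

View pics/side0.png

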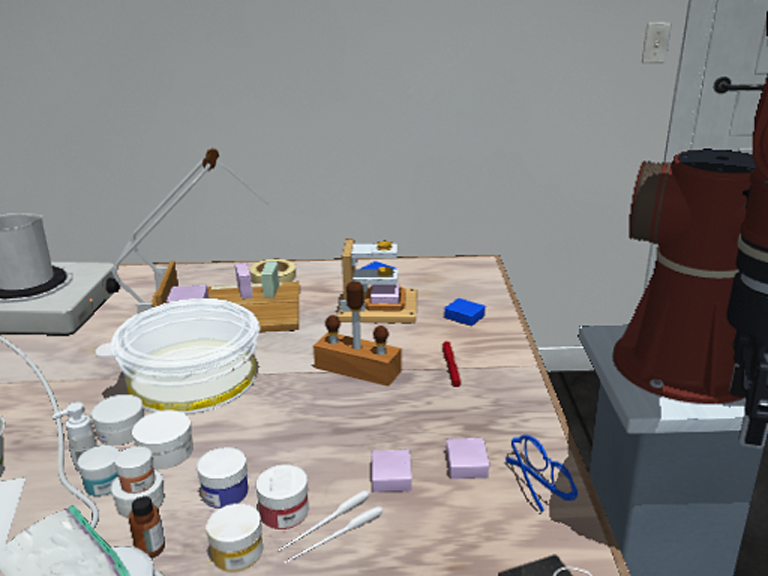

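View pics/top0.png

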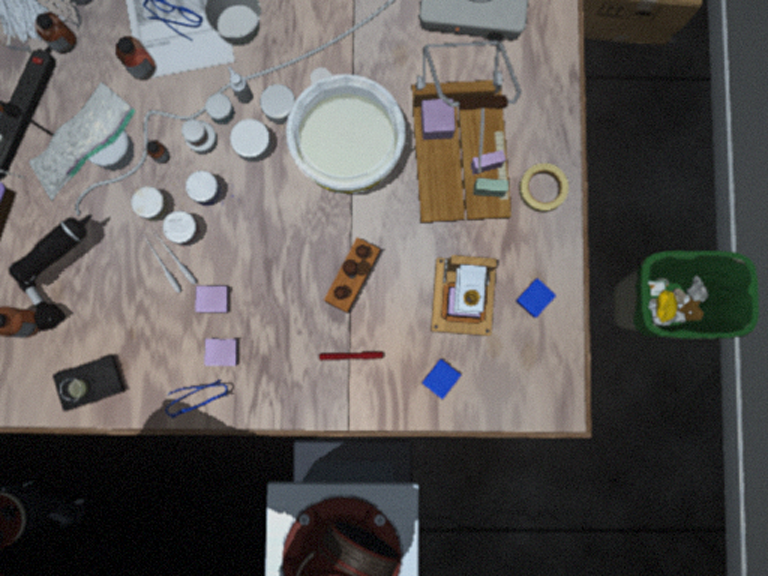

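Side view: the long stamp stands in the middle hole, with its handle at (355,296)/1.5. The short knobs are at (333,324) and (381,334). The guide is at (378,280), with its upper bushing at (385,244). Top view: rack at (352,275), bushing at (472,297). Possible confusions:
- **Stamp:** the two ball knobs at (333,324) and (381,334), and the lamp's brown knob at (211,158). I choose the tall handle at (355,296).
- **Soap:** blue blocks at (464,311) in the side view and (441,379) and (536,297) in the top view, and the lilac spares at (390,470) and (467,457). I choose the bar in the nest.

```bash
python3 - <<'E'
from h import *
a=cam('side');b=cam('top'); pickle.dump((a,b),open('v0.pkl','wb'))
ia=a['img'][150:265,195:300][...,::-1]; ib=b['img'][145:235,205:345][...,::-1]
ia=cv2.resize(ia,None,fx=4,fy=4,interpolation=cv2.INTER_NEAREST);ib=cv2.resize(ib,None,fx=2.7,fy=2.7,interpolation=cv2.INTER_NEAREST)
o=np.zeros((max(ia.shape[0],ib.shape[0]),ia.shape[1]+ib.shape[1],3),np.uint8);o[:ia.shape[0],:ia.shape[1]]=ia;o[:ib.shape[0],ia.shape[1]:]=ib
cv2.imwrite('pics/c1.png',o);print(o.shape)
# dark handles
for d,(x0,y0,x1,y1),n in ((a,(205,180,270,240),'side'),(b,(215,158,256,208),'top')):
    g=d['img'][y0:y1,x0:x1].astype(int); m=((g.sum(2)<200)&(g[...,0]>=g[...,2]+8)).astype(np.uint8)
    k,l,st,c=cv2.connectedComponentsWithStats(m)
    for i in range(1,k):
        if st[i,4]>15: print(n,st[i].tolist(),(c[i]+[x0,y0]).round(1),bydepth(d,[c[i]+[x0,y0]]).round(0))
# brass
for d,(x0,y0,x1,y1),n in ((a,(225,155,285,215),'side'),(b,(290,170,335,225),'top')):
    g=d['img'][y0:y1,x0:x1]; h=cv2.cvtColor(g,cv2.COLOR_RGB2HSV); m=((h[...,0]>16)&(h[...,0]<32)&(h[...,1]>150)).astype(np.uint8)
    k,l,st,c=cv2.connectedComponentsWithStats(m)
    for i in range(1,k):
        if st[i,4]>8: q=c[i]+[x0,y0];print(n,'brass',st[i].tolist(),q.round(1),bydepth(d,[q]).round(0),onplane(d,[q],149).round(1))
E
```

```text
(460, 798, 3)
side [47, 0, 10, 4, 28] [256.4 181.7] [[ 533. -255.   81.]]
side [26, 8, 17, 19, 216] [237.2 196.6] [[587.   4. 159.]]
side [12, 31, 10, 11, 84] [221.4 215.8] [[631. -22.  91.]]
side [44, 37, 10, 13, 87] [253.4 222.9] [[547.  17.  88.]]
side [20, 44, 10, 6, 37] [230.8 226.7] [[609. -44.  44.]]
side [57, 54, 5, 6, 17] [264.8 237.3] [[518.  15.  43.]]
side [10, 58, 12, 2, 20] [220.3 238.5] [[637.  -8.  29.]]
top [13, 5, 21, 30, 274] [239.1 175.5] [[614. -31.  52.]]
top [8, 32, 11, 10, 87] [227.9 194.7] [[549.   1.  93.]]
top [17, 36, 8, 14, 21] [235.4 200.6] [[535. -20.  48.]]
side brass [27, 5, 9, 7, 49] [255.9 163.2] [[ 533. -260.  141.]] [[ 533.7 -241.1  149. ]]
side brass [27, 23, 9, 6, 48] [256.  180.6] [[ 534. -256.   85.]] [[ 536.2 -114.2  149. ]]
side brass [9, 51, 6, 2, 9] [236.3 206.3] [[590.  -4. 127.]] [[588.8  38.7 149. ]]
top brass [20, 24, 9, 9, 49] [314.5 197.7] [[ 543. -264.   84.]] [[ 537.1 -255.1  149. ]]
```

View pics/c1.png

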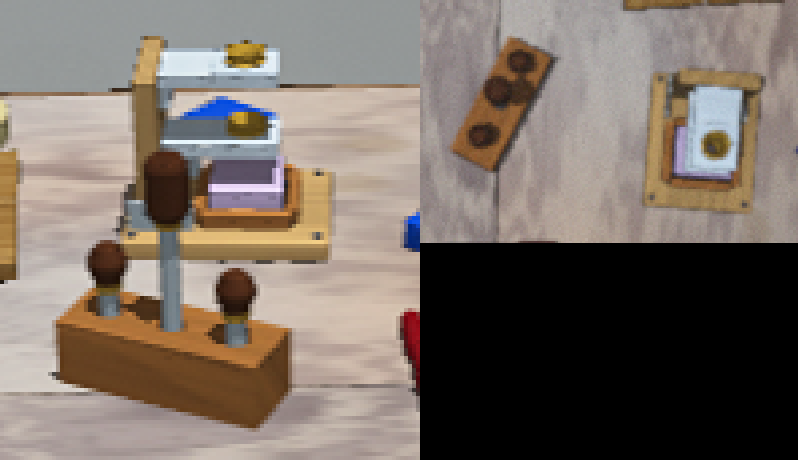

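The crop confirms it: tall handle in the middle hole, lilac bar in the nest under the brass bushings. Next, positions from both views.

```bash
python3 - <<'E'
from h import *
a,b=pickle.load(open('v0.pkl','rb'))
print('knobs side',onplane(a,[[221.4,215.8],[253.4,222.9]],84).round(1).tolist())
print('knobs top',onplane(b,[[242,168],[227.9,194.7]],84).round(1).tolist())
print('handle side@151',onplane(a,[[237.2,196.6]],151).round(1),'top@165',onplane(b,[[233.9,179.1]],165).round(1))
# soft depth: handle top points in top view
for d,box,lo,hi,n in ((b,(220,165,250,195),140,200,'handle'),(b,(295,175,335,215),120,165,'upper arm'),(a,(225,180,250,215),120,200,'handle side'),(a,(240,155,275,180),125,165,'arm side')):
    u,v=np.meshgrid(np.arange(box[0],box[2]),np.arange(box[1],box[3])); uv=np.c_[u.ravel(),v.ravel()]
    P=bydepth(d,uv); P=P[(P[:,2]>lo)&(P[:,2]<hi)]; print(n,len(P),P.mean(0).round(1),P.min(0).round(0),P.max(0).round(0))
H=np.array([588,-8,0]);s=bot.get_state();R=np.array(s['tool_rot']);p=np.array(s['tool_pos'])
print('to above handle', (R.T@(np.array([588,-8,400])-p)/25).round(2))
E
```

```text
knobs side [[632.2, -34.1, 84.0], [546.9, 9.8, 84.0]]
knobs top [[632.6, -40.3, 84.0], [549.5, 1.8, 84.0]]
handle side@151 [[587.2 -12.3 151. ]] top@165 [[587.  -18.6 165. ]]
handle 93 [589.7 -16.6 168.1] [577. -30. 143.] [604.  -1. 178.]
upper arm 584 [ 562.  -256.6  139.5] [ 510. -303.  124.] [ 606. -214.  154.]
handle side 206 [588.3  -5.1 153.2] [574. -23. 120.] [603.   6. 174.]
arm side 262 [ 545.  -244.4  138. ] [ 508. -282.  127.] [ 582. -221.  151.]
to above handle [  0.18 -13.9   22.43]
```

carry_out(
  delta_pos=[
    [0, -0.545, 0.867],
    [0, -0.545, 0.867],
    [0, -0.545, 0.867],
    [0, -0.545, 0.867],
    [0, -0.545, 0.867],
    [0, -0.545, 0.867],
    [0, -0.545, 0.867],
    [0, -0.545, 0.867],
    [0, -0.545, 0.867],
    [0, -0.545, 0.867],
    [0, -0.545, 0.867],
    [0, -0.545, 0.867],
  ],
  roll=[0, 0, 0, 0, 0, 0, 0, 0, 0, 0, 0, 0],
  claw=[100, 100, 100, 100, 100, 100, 100, 100, 100, 100, 100, 100],
)

```text
time_s: 1.7
tool_pos: [361.0, 260.7, 404.7]
tool_rot: [[-0.0, 0.314, 0.949], [-0.0, 0.949, -0.314], [-1.0, -0.0, -0.0]]
wrist_force: [-0.4, -0.6, 0.1]
gripper_width: 85.6
```

carry_out(
  delta_pos=[
    [0, -0.545, 0.867],
    [0, -0.545, 0.867],
    [0, -0.545, 0.867],
    [0, -0.545, 0.867],
    [0, -0.545, 0.867],
    [0, -0.545, 0.867],
    [0, -0.545, 0.867],
    [0, -0.545, 0.867],
    [0, -0.545, 0.867],
    [0, -0.545, 0.867],
    [0, -0.545, 0.867],
    [0, -0.545, 0.867],
  ],
  roll=[0, 0, 0, 0, 0, 0, 0, 0, 0, 0, 0, 0],
  claw=[100, 100, 100, 100, 100, 100, 100, 100, 100, 100, 100, 100],
)

```text
time_s: 3.2
tool_pos: [556.5, 23.7, 404.5]
tool_rot: [[-0.0, 0.314, 0.949], [0.0, 0.949, -0.314], [-1.0, -0.0, -0.0]]
wrist_force: [-0.1, -0.6, -0.1]
gripper_width: 85.7
```

carry_out(
  delta_pos=[
    [0, -0.545, 0.867],
    [0, -0.545, 0.867],
    [0, 0, 0],
    [0, 0, 0],
  ],
  roll=[0, 0, 0, 0],
  claw=[100, 100, 100, 100],
)

```text
time_s: 3.7
tool_pos: [588.3, -14.8, 404.4]
tool_rot: [[-0.001, 0.314, 0.949], [0.0, 0.949, -0.314], [-1.0, 0.0, -0.001]]
wrist_force: [-0.7, -0.1, -0.3]
gripper_width: 85.6
```

```bash
python3 - <<'E'
from h import *
a=cam('side'); save(a,'s2.png',(180,110,310,265),4)
p=np.array(bot.get_state()['tool_pos']); print('grasp pt',proj(a,[p-[0,0,155]]), 'below@151',proj(a,[[p[0],p[1],151]]))
E
```

```text
grasp pt [[235.4204569  161.00680836]] below@151 [[236.81346051 196.22362834]]
```

View pics/s2.png

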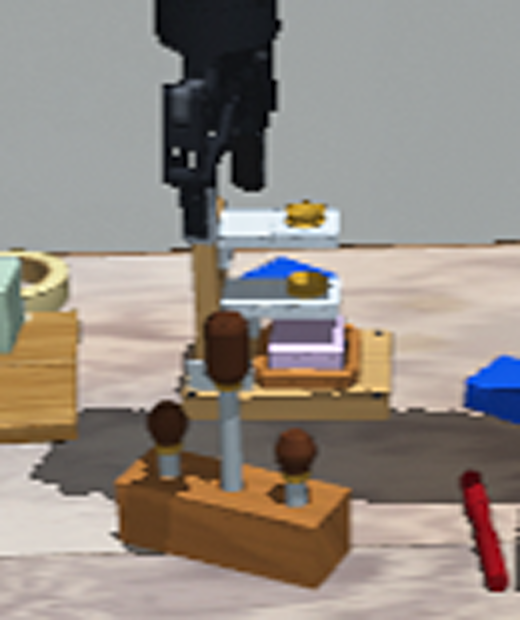

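The fingers straddle the handle: handle at crop (228,345), fingers at 198 and 248. The TCP axis projects to 236.8 px and the handle is at 237.2. Descend and grip.

carry_out(
  delta_pos=[
    [0.8, 0, 0],
    [0.8, 0, 0],
    [0.8, 0, 0],
    [0.8, 0, 0],
    [0.72, 0, 0],
    [0, 0, 0],
    [0, 0, 0],
    [0, 0, 0],
    [0, 0, 0],
    [0, 0, 0],
    [0, 0, 0],
    [0, 0, 0],
  ],
  roll=[0, 0, 0, 0, 0, 0, 0, 0, 0, 0, 0, 0],
  claw=[100, 100, 100, 100, 100, 100, 50, 40, 30, 20, 10, 10],
  squeeze=70,
)

```text
time_s: 5.25
tool_pos: [589.0, -15.1, 307.5]
tool_rot: [[0.001, 0.314, 0.949], [-0.0, 0.949, -0.314], [-1.0, 0.0, 0.001]]
wrist_force: [-0.1, 0.1, 6.1]
gripper_width: 28.0
```

carry_out(
  delta_pos=[
    [0, 0, 0],
    [0, 0, 0],
    [0, 0, 0],
    [0, 0, 0],
  ],
  roll=[0, 0, 0, 0],
  claw=[10, 10, 10, 10],
  squeeze=70,
)

```text
time_s: 5.75
tool_pos: [588.9, -15.1, 307.5]
tool_rot: [[0.001, 0.314, 0.949], [-0.0, 0.949, -0.314], [-1.0, 0.0, 0.001]]
wrist_force: [-1.2, 0.7, 6.2]
gripper_width: 28.1
```

carry_out(
  delta_pos=[
    [-0.3, 0, 0],
    [-0.5, 0, 0],
    [-0.7, 0, 0],
    [-0.7, 0, 0],
    [-0.7, 0, 0],
    [-0.7, 0, 0],
    [-0.8, 0, 0],
    [-0.8, 0, 0],
    [-0.8, 0, 0],
    [-0.6, 0, 0],
    [0, 0, 0],
    [0, 0, 0],
  ],
  roll=[0, 0, 0, 0, 0, 0, 0, 0, 0, 0, 0, 0],
  claw=[10, 10, 10, 10, 10, 10, 10, 10, 10, 10, 10, 10],
  squeeze=90,
)

```text
time_s: 7.25
tool_pos: [588.5, -15.1, 471.1]
tool_rot: [[-0.001, 0.314, 0.949], [0.0, 0.949, -0.314], [-1.0, -0.0, -0.001]]
wrist_force: [0.2, -0.2, -1.7]
gripper_width: 27.3
```

```bash
python3 - <<'E'
from h import *
s=bot.get_state();R=np.array(s['tool_rot']);p=np.array(s['tool_pos']);print(p)
print((R.T@(np.array([536,-255,p[2]])-p)/25).round(2),s['joints'])
E
```

```text
[588.52480267 -15.05268309 471.06510138]
[ 0.   -9.77  1.02] [-1.49722527e-01  3.93295943e-01  1.68258070e-01  1.34671362e+00
  1.52497409e-05  1.70065130e-01]
```

carry_out(
  delta_pos=[
    [0, -0.5, 0.1],
    [0, -0.95, 0.1],
    [0, -0.95, 0.1],
    [0, -0.95, 0.1],
    [0, -0.95, 0.1],
    [0, -0.95, 0.1],
    [0, -0.95, 0.1],
    [0, -0.95, 0.1],
    [0, -0.95, 0.1],
    [0, -0.95, 0.12],
    [0, -0.5, 0],
    [0, -0.22, 0],
  ],
  roll=[0, 0, 0, 0, 0, 0, 0, 0, 0, 0, 0, 0],
  claw=[10, 10, 10, 10, 10, 10, 10, 10, 10, 10, 10, 10],
)

```text
time_s: 8.75
tool_pos: [535.7, -255.6, 471.4]
tool_rot: [[-0.001, 0.315, 0.949], [0.0, 0.949, -0.315], [-1.0, 0.0, -0.001]]
wrist_force: [-0.0, 0.0, -0.9]
gripper_width: 27.6
```

carry_out(
  delta_pos=[
    [0, 0, 0],
    [0, 0, 0],
    [0, 0, 0],
  ],
  roll=[0, 0, 0],
  claw=[10, 10, 10],
)

```text
time_s: 9.12
tool_pos: [536.2, -254.4, 471.8]
tool_rot: [[0.0, 0.314, 0.95], [0.0, 0.95, -0.314], [-1.0, 0.0, 0.0]]
wrist_force: [0.5, -0.1, -0.5]
gripper_width: 28.2
```

```bash
python3 - <<'E'
from h import *
a=cam('side');b=cam('top'); pickle.dump((a,b),open('v1.pkl','wb'))
ia=cv2.resize(a['img'][95:215,220:290][...,::-1],None,fx=5,fy=5,interpolation=cv2.INTER_NEAREST);ib=cv2.resize(b['img'][150:240,285:365][...,::-1],None,fx=5,fy=5,interpolation=cv2.INTER_NEAREST)
o=np.zeros((600,750,3),np.uint8);o[:600,:350]=ia;o[:450,350:]=ib;cv2.imwrite('pics/c3.png',o)
p=np.array(bot.get_state()['tool_pos']);print(p)
q=[p-[0,0,z] for z in (155,200,250,298)]+[[p[0],p[1],149]]
print(proj(a,q).round(1).tolist(),proj(b,q).round(1).tolist())
E
```

```text
[ 536.20643326 -254.55327668  471.75961361]
[[253.8, 107.5], [254.1, 122.6], [254.5, 138.8], [254.8, 153.9], [255.0, 161.5]] [[323.1, 191.9], [320.5, 193.7], [317.9, 195.5], [315.5, 197.1], [314.3, 197.9]]
```

View pics/c3.png

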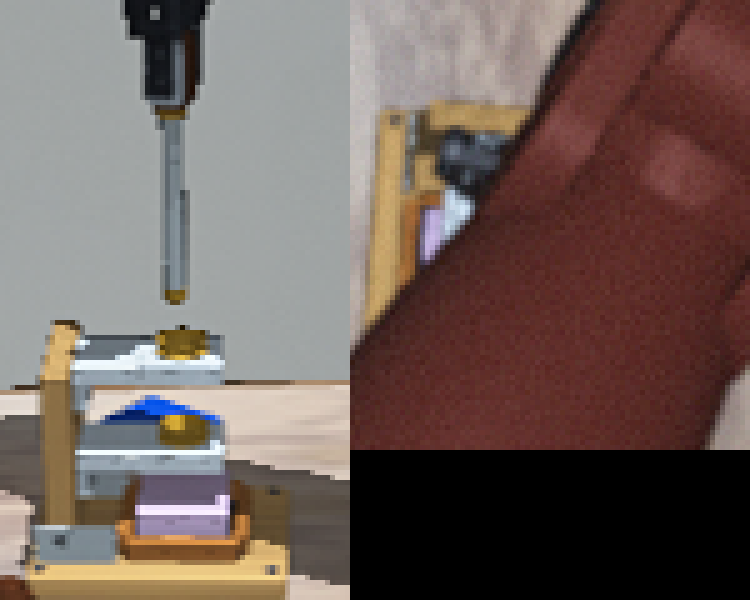

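Side view: rod tip at crop (177,300), i.e. column 254.9. Upper bushing at (183,338), i.e. column 256.1, so the rod is about 1 px (~3 mm) too far in +x. The arm hides the guide in the top view. I'll refine x to subpixel and y with depth in the side view.

```bash
python3 - <<'E'
from h import *
a,_=pickle.load(open('v1.pkl','rb')); a0,b0=pickle.load(open('v0.pkl','rb'))
g=a['img'].astype(float)
u=np.arange(246,264)
C=[]
for r in range(120,152,2):
    row=g[r:r+2].mean(0); bg=(row[240:246].mean(0)+row[264:270].mean(0))/2
    w=np.abs(row[u]-bg).sum(1); w[w<12]=0; C.append((r+.5,(w*u).sum()/w.sum(),(w>0).sum()))
C=np.array(C); k=np.polyfit(C[:,0],C[:,1],1); print(C[::3].round(2).tolist(),'at 162:',np.polyval(k,162).round(2),'at 180',np.polyval(k,180).round(2))
for d in (a0,a):
  for r0,r1 in ((157,169),(175,188)):
    p=d['img'][r0:r1,244:270].astype(float); s=np.clip(p[...,0]-p[...,2]-40,0,None); s[s<15]=0
    v,x=np.mgrid[r0:r1,244:270]; print('brass',((s*x).sum()/s.sum()).round(2),((s*v).sum()/s.sum()).round(2),s.max(1).round(0).tolist())
# depth: rod vs bushing
P=bydepth(a,[(c,r) for r in range(125,148) for c in (254,255)]);print('rod surf',np.median(P,0).round(1),P.std(0).round(1))
for d in (a0,a):
  for r in range(159,168):
    P=bydepth(d,[(c,r) for c in range(254,259)]);print(r,np.median(P,0).round(1),end=' ')
  print()
E
```

```text
[[120.5, 253.65, 6.0], [126.5, 253.99, 5.0], [132.5, 254.52, 6.0], [138.5, 254.9, 7.0], [144.5, 254.69, 6.0], [150.5, 254.32, 6.0]] at 162: 255.18 at 180 255.72
brass 255.85 162.97 [0.0, 0.0, 0.0, 44.0, 112.0, 104.0, 103.0, 51.0, 101.0, 113.0, 0.0, 0.0]
brass 255.57 179.83 [0.0, 0.0, 0.0, 136.0, 110.0, 106.0, 36.0, 26.0, 35.0, 0.0, 0.0, 0.0, 0.0]
brass 255.71 163.7 [0.0, 0.0, 0.0, 0.0, 47.0, 83.0, 84.0, 56.0, 109.0, 121.0, 0.0, 0.0]
brass 255.53 179.85 [0.0, 0.0, 0.0, 144.0, 117.0, 116.0, 44.0, 32.0, 40.0, 0.0, 0.0, 0.0, 0.0]
rod surf [ 536.1 -247.5  232.6] [ 1.5  2.5 20.7]
159 [  519.2 -1204.4  -224.8] 160 [  529.2 -1188.6  -223.9] 161 [ 532.9 -266.2  145.8] 162 [ 532.9 -264.8  143.3] 163 [ 533.1 -261.5  141.4] 164 [ 533.4 -238.9  147.3] 165 [ 533.5 -242.1  142.6] 166 [ 533.5 -239.6  140.3] 167 [ 533.7 -232.7  140. ] 
159 [  519.  -1205.9  -225.6] 160 [  529.2 -1195.4  -226.6] 161 [ 532.9 -263.4  147.1] 162 [ 533.  -262.3  144.1] 163 [ 533.  -258.8  142.2] 164 [ 533.5 -237.9  147.7] 165 [ 533.5 -240.9  143.2] 166 [ 533.6 -236.7  141.7] 167 [ 533.6 -237.1  138.3]
```

carry_out(
  delta_pos=[
    [0, 0.03, -0.1],
    [0.2, 0, 0],
    [0.4, 0, 0],
    [0.3, 0, 0],
    [0.2, 0, 0],
    [0.1, 0, 0],
    [0.1, 0, 0],
    [0.1, 0, 0],
    [0, 0, 0],
  ],
  roll=[0, 0, 0, 0, 0, 0, 0, 0, 0],
  claw=[10, 10, 10, 10, 10, 10, 10, 10, 10],
)

```text
time_s: 10.35
tool_pos: [533.9, -253.4, 436.6]
tool_rot: [[-0.0, 0.314, 0.949], [0.0, 0.949, -0.314], [-1.0, 0.0, -0.0]]
wrist_force: [-0.5, -1.0, -1.4]
gripper_width: 27.7
```

carry_out(
  delta_pos=[
    [0.15, 0, 0],
    [0.15, 0, 0],
    [0.15, 0, 0],
    [0.15, 0, 0],
    [0.15, 0, 0],
    [0.15, 0, 0],
    [0.15, 0, 0],
    [0.15, 0, 0],
    [0.15, 0, 0],
    [0, 0, 0],
  ],
  roll=[0, 0, 0, 0, 0, 0, 0, 0, 0, 0],
  claw=[10, 10, 10, 10, 10, 10, 10, 10, 10, 10],
)

```text
time_s: 11.6
tool_pos: [533.8, -253.4, 402.6]
tool_rot: [[-0.0, 0.314, 0.949], [0.0, 0.949, -0.314], [-1.0, 0.0, -0.001]]
wrist_force: [0.2, -0.2, -1.7]
gripper_width: 27.8
```

```bash
python3 - <<'E'
from h import *
a=cam('side'); save(a,'s4.png',(215,95,295,215),5)
s=bot.get_state(); print({k:np.round(s[k],2).tolist() for k in ('tool_pos','wrist_force','ft_torque')})
E
```

```text
{'tool_pos': [533.89, -253.44, 402.87], 'wrist_force': [0.57, 0.69, -0.81], 'ft_torque': [0.03, -0.01, -0.04]}
```

View pics/s4.png

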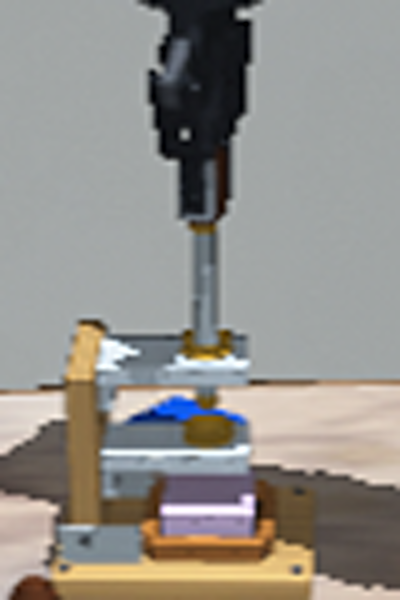

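The rod is through the upper bushing, rim at (207,345), and its brass foot shows below it at (207,398), just above the lower bushing at (209,428). There is no side force, so I carry on through the lower bushing to just above the soap, which the foot meets at about TCP 346.5.

carry_out(
  delta_pos=[
    [0.12, 0, 0],
    [0.12, 0, 0],
    [0.12, 0, 0],
    [0.12, 0, 0],
    [0.12, 0, 0],
    [0.12, 0, 0],
    [0, 0, 0],
  ],
  roll=[0, 0, 0, 0, 0, 0, 0],
  claw=[10, 10, 10, 10, 10, 10, 10],
)

```text
time_s: 12.52
tool_pos: [533.9, -253.4, 384.7]
tool_rot: [[-0.0, 0.314, 0.949], [0.0, 0.949, -0.314], [-1.0, 0.0, -0.0]]
wrist_force: [0.1, 0.0, -1.3]
gripper_width: 27.7
```

carry_out(
  delta_pos=[
    [0.1, 0, 0],
    [0.1, 0, 0],
    [0.1, 0, 0],
    [0.1, 0, 0],
    [0.1, 0, 0],
    [0, 0, 0],
  ],
  roll=[0, 0, 0, 0, 0, 0],
  claw=[10, 10, 10, 10, 10, 10],
)

```text
time_s: 13.28
tool_pos: [533.9, -253.4, 372.2]
tool_rot: [[-0.0, 0.314, 0.949], [0.0, 0.949, -0.314], [-1.0, 0.0, -0.0]]
wrist_force: [0.1, -0.2, -1.6]
gripper_width: 28.0
```

carry_out(
  delta_pos=[
    [0.15, 0, 0],
    [0.15, 0, 0],
    [0.15, 0, 0],
    [0.15, 0, 0],
    [0.15, 0, 0],
    [0, 0, 0],
  ],
  roll=[0, 0, 0, 0, 0, 0],
  claw=[10, 10, 10, 10, 10, 10],
)

```text
time_s: 14.02
tool_pos: [533.8, -253.4, 353.3]
tool_rot: [[-0.001, 0.314, 0.949], [0.0, 0.949, -0.314], [-1.0, 0.0, -0.001]]
wrist_force: [-0.3, 0.2, -2.6]
gripper_width: 27.8
```

Through the lower bore without touching the sides, foot about 7 mm above the soap. Feeling down for contact.

carry_out(
  delta_pos=[
    [0.06, 0, 0],
    [0.06, 0, 0],
    [0.06, 0, 0],
    [0, 0, 0],
  ],
  roll=[0, 0, 0, 0],
  claw=[10, 10, 10, 10],
)

```text
time_s: 14.52
tool_pos: [533.9, -253.4, 349.1]
tool_rot: [[-0.0, 0.314, 0.949], [0.0, 0.949, -0.314], [-1.0, 0.0, -0.0]]
wrist_force: [-0.6, -0.0, -0.6]
gripper_width: 27.7
```

carry_out(
  delta_pos=[
    [0.03, 0, 0],
    [0.03, 0, 0],
    [0, 0, 0],
  ],
  roll=[0, 0, 0],
  claw=[10, 10, 10],
)

```text
time_s: 14.9
tool_pos: [533.9, -253.5, 347.7]
tool_rot: [[-0.0, 0.314, 0.949], [0.0, 0.949, -0.314], [-1.0, -0.0, -0.0]]
wrist_force: [-0.3, 0.1, -0.8]
gripper_width: 27.9
```

carry_out(
  delta_pos=[
    [0.02, 0, 0],
    [0.02, 0, 0],
    [0, 0, 0],
  ],
  roll=[0, 0, 0],
  claw=[10, 10, 10],
)

```text
time_s: 15.28
tool_pos: [533.9, -253.5, 346.7]
tool_rot: [[-0.0, 0.314, 0.949], [-0.0, 0.949, -0.314], [-1.0, -0.0, -0.0]]
wrist_force: [-0.4, -0.2, -0.8]
gripper_width: 27.7
```

carry_out(
  delta_pos=[
    [0.02, 0, 0],
    [0, 0, 0],
    [0, 0, 0],
  ],
  roll=[0, 0, 0],
  claw=[10, 10, 10],
)

```text
time_s: 15.65
tool_pos: [533.9, -253.5, 346.2]
tool_rot: [[-0.0, 0.314, 0.949], [-0.0, 0.949, -0.314], [-1.0, -0.0, -0.0]]
wrist_force: [0.1, -0.4, -1.6]
gripper_width: 28.0
```

carry_out(
  delta_pos=[
    [0.02, 0, 0],
    [0, 0, 0],
    [0, 0, 0],
  ],
  roll=[0, 0, 0],
  claw=[10, 10, 10],
)

```text
time_s: 16.02
tool_pos: [534.0, -253.5, 345.9]
tool_rot: [[0.0, 0.314, 0.949], [-0.0, 0.949, -0.314], [-1.0, -0.0, 0.0]]
wrist_force: [0.1, 0.3, 2.0]
gripper_width: 27.5
```

carry_out(
  delta_pos=[
    [0.02, 0, 0],
    [0, 0, 0],
    [0, 0, 0],
  ],
  roll=[0, 0, 0],
  claw=[10, 10, 10],
)

```text
time_s: 16.4
tool_pos: [534.1, -253.5, 345.8]
tool_rot: [[0.001, 0.314, 0.949], [-0.001, 0.949, -0.314], [-1.0, -0.0, 0.001]]
wrist_force: [-0.7, 0.8, 5.8]
gripper_width: 27.9
```

carry_out(
  delta_pos=[
    [0.014, 0, 0],
    [0, 0, 0],
    [0, 0, 0],
    [0, 0, 0],
    [0, 0, 0],
  ],
  roll=[0, 0, 0, 0, 0],
  claw=[10, 10, 10, 10, 10],
)

```text
time_s: 17.02
tool_pos: [534.2, -253.5, 345.9]
tool_rot: [[0.001, 0.314, 0.949], [-0.001, 0.949, -0.314], [-1.0, -0.0, 0.002]]
wrist_force: [0.1, 1.2, 7.7]
gripper_width: 27.7
```

```bash
python3 - <<'E'
from h import *
F=[]
for i in range(10):
    a=cam('side'); F.append(bot.get_state()['wrist_force'])
save(a,'s5.png',(195,110,315,260),4); print(np.mean(F,0),np.std(F,0)); print(bot.get_state()['tool_pos'],bot.get_state()['time_s'])
E
```

```text
[-1.04799061  0.7177753   8.34935787] [0.28249507 0.40809318 0.3922037 ]
[ 534.15246766 -253.53513398  345.84064434] 17.525
```

View pics/s5.png

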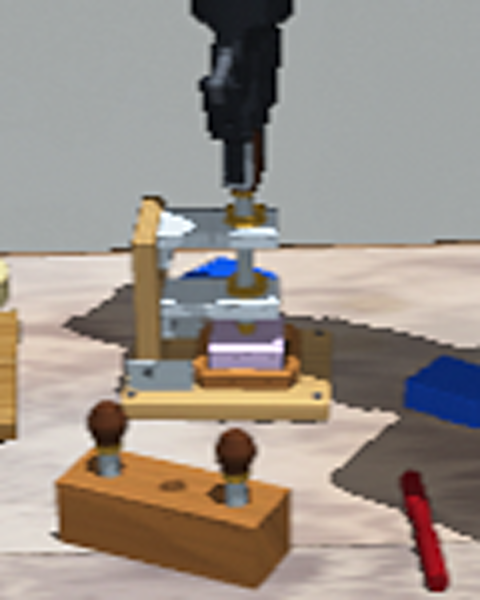

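The rod passes through both bushings, at (246,215) and (246,285), with its foot on the lilac bar at (247,328). The short stamps are still in the rack. Wrist force is 8.35 N and the stamp weighs about 1.5 N, so the push is about 9.9 N.

```bash
python3 -c "
from plant import ticket
print(ticket.hand_in())"
```

```text
the job is handed in; nothing more can be done
None
```

The long stamp is pressing on the soap bar in the nest with about 9.9 N, just over one kilogram. The gripper is still holding it by the handle, and I handed the job in at about 17.5 s.

- **How it went:** I took the stamp from the rack's middle hole and threaded it down through the upper bushing, then the lower one. I felt no noticeable side force on the way.
- **Last force check:** the wrist force averaged 8.35 N (spread 0.4 N), and I added the stamp's weight of about 1.6 N to get the push. Side forces were about 1 N. The tool stood at z = 345.8 mm, close to the roughly 346.5 mm I expected for the foot on the bar.
- **Last picture:** it shows the rod through both bushings with its foot on the lilac bar. Both short stamps are in the rack, and the marker and the nearby blue block look undisturbed. The spare bars were outside that crop, so I did not look at them again, though the arm never went down near them.
- **Disagreements:**
  - The two cameras differed by about 3 mm on the bushing's x position. I followed the side view, and the rod went in freely.
  - The gripper read about 28 mm on the 30 mm handle, probably from the pads giving a little or an offset in the reading. The grip held throughout.

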